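# Dry-lay a sample gas line on its mounting plate

## Task

Lay out the sample line on the long aluminium mounting plate in flow order: gas block, then the in-line filter, then the ball valve, then the sample stage, with filter and valve lying upright on the plate's centre line, pointing along it, and the four evenly spaced. Stand the crucible upright in the middle of the round stage and put its lid centred on top, knob up. Do not tip the crucible over, and leave the loose elbow fitting and the shallow dish where they lie.

Things in the scene. Friction and masses are not known exactly. Their poses are not given: they have to be found in the camera images.
- base_plate: flat bare aluminium mounting plate, fixed, 90 mm (its x) by 390 mm (its y, the long centre line) by 6 mm thick; origin at the centre of its underside, on the bench; lies across the bench in front of the robot, its y axis within 0.22 rad of world y. The gas block stands at one end and the stage at the other (either way round), each on the centre line with its centre 155 mm from the plate's centre, 310 mm apart
- gas_block: dark square steel block fixed on the plate near one end, 50 x 50 x 40 mm with a brass port on top (58 mm high in all); origin at the centre of its underside, on the plate's top (6 mm above the bench)
- stage: sample stage: round white ceramic pedestal fixed on the plate near the other end, 70 mm in diameter, flat top 25 mm above its underside; origin at the centre of its underside, on the plate's top (so its flat top is 31 mm above the bench)
- filter: loose in-line filter of bare metal lying on its side: round barrel 30 mm in diameter, 40 mm long between two hexagon nuts (34 mm across flats, 10 mm thick, a flat side down), small stubs at the ends, 72 mm long in all along its x; origin under its middle, on the surface it lies on; barrel axis 17 mm above. Can be gripped across the barrel (along its y). Either end may lead. 0.18 to 0.35 kg
- valve: loose steel ball valve: square body 32 (x) x 30 (y) x 30 mm high, round ends along x making it 60 mm long, and above it a black bar handle 44 mm long (x), 10 mm wide (y), its top 46 mm above the underside; the handle does not turn; origin at the centre of the underside. Can be gripped across the body (along its y), fingers passing either side of the handle. Either end may lead. 0.2 to 0.4 kg
- crucible: loose white porcelain crucible, open at the top, standing upright: 50 mm high, 42 mm in diameter at the foot and 46 mm at the rim, wall 4 mm; origin at the centre of its underside, z up
- lid: loose white porcelain lid: flat disc 54 mm in diameter, 6 mm thick, flat underneath, with an upright round knob 16 mm in diameter and 22 mm tall on its middle (28 mm high in all); origin at the centre of its underside, z up
- elbow: loose steel elbow fitting, not part of the job: 24 mm square body 26 mm high with two round arms reaching 34 mm from its origin along its x and y; origin at the underside of the body's centre
- dish: loose shallow white porcelain dish, not part of the job: 16 mm high, 62 mm in diameter at the rim; origin at the centre of its underside
Not all that is in view belongs to the job. Leave any yellow look-alike of the lid alone.

How it is judged (in metres and radians):
At the end, for the whole second after the job is handed in: Filter 103 +-15 mm from gas block and valve 103 +-15 mm from stage, both lying upright on the plate within 12 mm and 0.2 rad of its centre line; crucible upright on the stage within 12 mm of its centre; lid flat on it, knob up, within 9 mm of its centre; all at rest (horizontal distance between filter and gas_block between 0.0883 and 0.1183 m and x of filter in the frame of base_plate between -0.012 and 0.012 m and z of filter in the frame of base_plate between 0.002 and 0.01 m and angle between the x axis of each of filter, valve and the y axis of base_plate, either way round below 0.2 rad and angle between each of filter, valve, crucible, lid's own z axis and vertical below 0.12 rad and horizontal distance between valve and stage between 0.0883 and 0.1183 m and x of valve in the frame of base_plate between -0.012 and 0.012 m and z of valve in the frame of base_plate between 0.002 and 0.01 m and horizontal distance between crucible and stage below 0.012 m and z of crucible in the frame of stage between 0.021 and 0.029 m and horizontal distance between lid and crucible below 0.009 m and z of lid in the frame of crucible between 0.046 and 0.054 m and linear speed of each of filter, valve, crucible, lid below 0.02 m/s and angular speed of each of filter, valve, crucible, lid below 0.2 rad/s); the robot touches nothing.
It fails at once if the elbow fitting was moved by more than 30 mm (distance of elbow from where it was at the start of the episode above 0.03 m).
It fails at once if the dish was moved by more than 30 mm (distance of dish from where it was at the start of the episode above 0.03 m).
It fails at once if the crucible was tipped over (angle between crucible's own z axis and vertical above 0.7 rad).
It also fails if it takes over 96 s, if anything falls off the work surface, if the arm or the gripper's body presses on something with over 40 N, if the wrist force passes 120 N, or if a joint passes its speed limit or range.

## Robot

A 6-joint arm with a two-finger parallel gripper is mounted at the origin on the work surface. World frame = base frame: x ahead of the robot, y to its left, z up, the work surface at z = 0. Lengths are in mm, angles in degrees, forces in N, time in s.
With the tool pointing down it reaches from about 300 to 850 mm from the base axis. Payload 4.2 kg.
Tool frame: the origin (TCP) lies at the very end of the fingers, on their centre line; the grasp point (between the pads) lies 19 mm behind it (env.grasp_offset is the distance from the TCP to the grasp point, in mm); z points along the fingers, y is the line along which they close (so a half turn about z gives the same grasp; the last joint's range is limited). The gripper opens to 91 mm and grips with 3 to 60 N. Pads are 32 mm wide; open, the fingers measure 118 mm over their backs; the gripper's body (76 mm by 178 mm) begins 60 mm behind the grasp point.
Start: joints at [67.38, 18.312, 89.639, -0, 72.044, -1.146], TCP at [210.503, 535.1, 213.976] pointing down, gripper open.
Joint ranges: [-177.97, 177.97], [-48.28, 115.42], [12.27, 149.76], [-77.06, 257.06], [2.81, 150.46], [-146.56, 146.56]. Speed limits (degrees/s): [147.25, 147.25, 180, 180, 180, 180].

## Interface

Orientations are given as [roll, pitch, yaw] about the fixed x, y, z axes, in that order (R = Rz(yaw) Ry(pitch) Rx(roll)).
In Python, from workcell import env gives the robot as it stands. The module is installed in compiled form; this text tells all that it offers.
- The arm moves only by the tool send_rows, never from a script. Its argument "motion" is a list of rows, each an object of numbers: "tx", "ty", "tz": the shift along the tool's x, y, z in units of 500 mm (1.0 is 500 mm); "rx", "ry", "rz": the turn, a rotation vector about the tool's x, y, z in units of 30 degrees (1.0 is 30 degrees); "gripper": the closure, from -1 (fully open) to 1 (shut). In form: [{"tx": .., "ty": .., "tz": .., "rx": .., "ry": .., "rz": .., "gripper": ..}, ...]. A call has 1 to 12 rows; each row shifts and turns the commanded pose from where the row before left it, along the tool's axes as they then stand; what a row does not reach is not made up. A row lasts 1/8 s, in which the tool goes at most 62.5 mm and 10.7 degrees, less where a joint would pass 70% of its speed; a pose out of reach is approached as far as the arm can. A call with a number of a shift or a turn outside -1 to 1 is refused whole. A call with a gripper value outside its range is refused whole. The fingers move at their own pace and stop on an object; "grip_force" is the grip in N (left out, the last holds). Time passes only in rows, so rows that do not move let the fingers close. It gives the time, the measured TCP pose, the force, the opening and the grip force at its end, in the units of the state.
- env.state(): the state, without advancing time (a new reading comes with each control period).
- env.grab_frame(name): name is "scene" or "top" or "wrist"; returns a dict with "frame" (420x560x3 uint8, red, green, blue), "vertical_fov" (degrees; the focal length in pixels is half the picture's height over the tangent of half this angle, whatever the lens; pixels are square), "cx", "cy" (the principal point, pixels), "rvec" (rotation vector, rad) and "tvec" (3), from world to camera coordinates, as OpenCV has them; the wrist camera has in their place "T_tool_cam" (4x4, takes a point from camera to tool coordinates, whose origin is the TCP and whose axes are the flange's). Camera axes: x right, y down, z forward; pixel columns grow to the right and rows downward; lengths in mm; the calibration is good to about 2 mm. A picture is of the moment at which its call begins: read the wrist's pose just before it. There is no depth.
- env.job_done(): hands the job in; it is judged then, once.
The state is a dict: "time_s": time; "qpos": joint angles; "qvel": joint speeds; "effort": joint torques, N m; "ee_pos": TCP position; "ee_rot": TCP orientation; "force": force on the tool from outside, world axes, zero at the start; "torque": the same for the moment, N m; "gripper_width": finger opening in mm; "gripper_force": force on a finger pad.
Only numpy, scipy, OpenCV 4.12 (cv2) and the standard library are available. Lean on these libraries where they do the work, as an engineer would, in place of code of your own. Each camera call takes 0.05 s, during which the arm holds its last target. There are 200 camera calls.

## Working session

There is one attempt and no reset: what is moved stays moved. The work goes in short steps, Python scripts to look and compute and a tool call to move; the robot and the scene stay as the last step left them, time stands still between calls to the robot, and variables do not carry over. Pictures are saved under pics/ and viewed, at most 14 in all, crops included, and the job is handed in when it is done.

Besides the shell and the picture viewer there is one more tool, called by a JSON object that holds its "op" and its "data". send_rows: Moves the arm, as the interface text tells. Shifts and turns lie within -1 to 1; 1 stands for 500 mm of shift or 30 degrees of turn. Its arguments: {"type":"object","properties":{"motion":{"type":"array"},"grip_force":{"type":"number"}},"required":["motion"]}

```bash
mkdir -p pics
cat > h.py <<'E'
import numpy as np, cv2
from workcell import env
from scipy.spatial.transform import Rotation as R
def cam(name):
    s=env.state(); d=env.grab_frame(name); im=d["frame"]
    f=im.shape[0]/2/np.tan(np.radians(d["vertical_fov"])/2)
    K=np.array([[f,0,d["cx"]],[0,f,d["cy"]],[0,0,1.]])
    if "rvec" in d:
        Rw=cv2.Rodrigues(np.array(d["rvec"],float))[0]; t=np.array(d["tvec"],float).ravel()
    else:
        T=np.eye(4);T[:3,:3]=R.from_euler('xyz',s["ee_rot"],degrees=True).as_matrix();T[:3,3]=s["ee_pos"]
        M=np.linalg.inv(T@np.array(d["T_tool_cam"])); Rw=M[:3,:3];t=M[:3,3]
    return im,K,Rw,t
def save(n,im): cv2.imwrite("pics/"+n,cv2.cvtColor(im,cv2.COLOR_RGB2BGR))
def ray(c,uv,z):
    _,K,Rw,t=c; o=-Rw.T@t
    uv=np.atleast_2d(uv).astype(float)
    d=(Rw.T@np.linalg.inv(K)@np.c_[uv,np.ones(len(uv))].T).T
    return o+d*((z-o[2])/d[:,2])[:,None]
def proj(c,p):
    _,K,Rw,t=c; q=K@(Rw@np.asarray(p,float)+t); return q[:2]/q[2]
E
python3 - <<'E'
from h import *
import pickle
for n in("scene","top","wrist"):
    c=cam(n); save(n+"0.png",c[0]); print(n,c[1][0,0],-c[2].T@c[3]); pickle.dump(c,open(n+"0.pkl","wb"))
s=env.state();print(s)
E
```

```text
scene 399.4414789934441 [1084.35297281  253.67210255  947.01045808]
top 450.93356014197775 [363.47158948  45.91648302 985.712316  ]
wrist 324.04552321251015 [135.09803564 566.15448413 383.51005748]
{'time_s': 0.15, 'qpos': array([ 6.73794707e+01,  1.83426769e+01,  8.96883674e+01, -2.05252091e-03,
        7.20429480e+01, -1.14365900e+00]), 'qvel': array([-0.02693006, -0.13454662, -0.18860192, -0.06672186, -0.12840995,
        0.01357391]), 'effort': array([ 9.68125751e-04, -4.12775338e+01, -2.32155401e+01,  7.27928896e-02,
        4.31844941e-02, -5.27023519e-05]), 'ee_pos': array([210.37298809, 534.74810891, 213.33236066]), 'ee_rot': array([-1.79925983e+02,  4.74495503e-04,  1.58523764e+02]), 'force': array([-1.10491361, -0.13143965,  0.01876436]), 'torque': array([-0.00535424, -0.02469391,  0.03242768]), 'gripper_force': 0.0, 'gripper_width': 91.44545176090702}
```

View pics/top0.png

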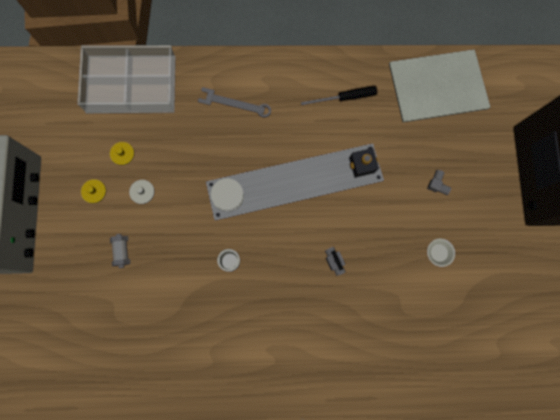

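View pics/scene0.png

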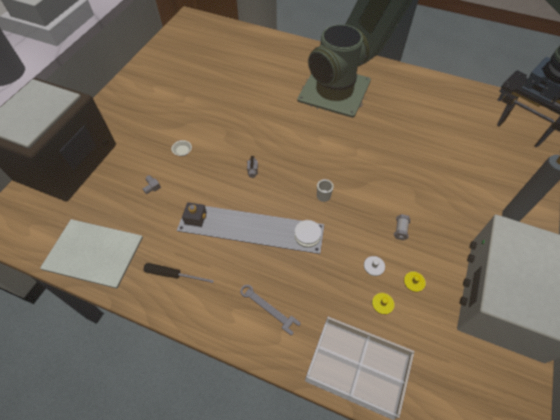

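The top view shows the stage at (227,194), gas block (364,162), filter (120,251), valve (335,261), crucible (229,260), dish (441,253) and elbow (440,182). The lid candidates are white (141,191), yellow (121,153) and yellow (93,191); by the description I choose the white one. In the scene view the white lid is at (375,266), the filter (403,227), the crucible (325,188) and the valve (252,167).

Run:
```python
from h import *
import pickle
T=pickle.load(open("top0.pkl","rb"));S=pickle.load(open("scene0.pkl","rb"))
print("base proj",proj(T,[0,0,0]),proj(S,[0,0,0]),"K",T[1][:2,2],S[1][:2,2])
for n,a,b,z in[("stage",(227,194),(308,232),31),("gas",(364,162),(195,214),46),("lid",(141,191),(375,265),6),("filter",(120,251),(403,227),25),("valve",(335,261),(252,164),40),("cruc",(229,259),(325,186),50),("dish",(441,253),(181,148),8),("elbow",(438,183),(152,185),20)]:
    print(n,ray(T,a,z)[0].round(),ray(S,b,z)[0].round())
for p in[(208,181),(372,146),(382,179),(216,217)]: print(ray(T,p,6)[0].round(1))
im=T[0]
def crop(u,v,h=55,k=5): return cv2.resize(im[v-h//2:v+h//2,u-h//2:u+h//2],None,fx=k,fy=k,interpolation=cv2.INTER_CUBIC)
save("crops.png",np.vstack([np.hstack([crop(141,191),crop(120,251)]),np.hstack([crop(335,261),crop(229,260)])]))
```

```text
base proj [287.57252603 478.54095152] [334.48547632  90.05808484] K [277.09782017 211.98499621] [286.10640554 206.11226071]
stage [580. 116.  31.] [584. 119.  31.]
gas [ 643. -183.   46.] [ 656. -174.   46.]
lid [596. 307.   6.] [594. 309.   6.]
filter [462. 342.  25.] [468. 347.  25.]
valve [ 430. -110.   40.] [ 440. -109.   40.]
cruc [438. 111.  50.] [439. 114.  50.]
dish [ 445. -350.    8.] [ 444. -351.    8.]
elbow [ 600. -353.   20.] [ 605. -348.   20.]
[616.1 160.1   6. ]
[ 692.7 -213.2    6. ]
[ 614.5 -231.1    6. ]
[534.4 142.3   6. ]
```

View pics/crops.png

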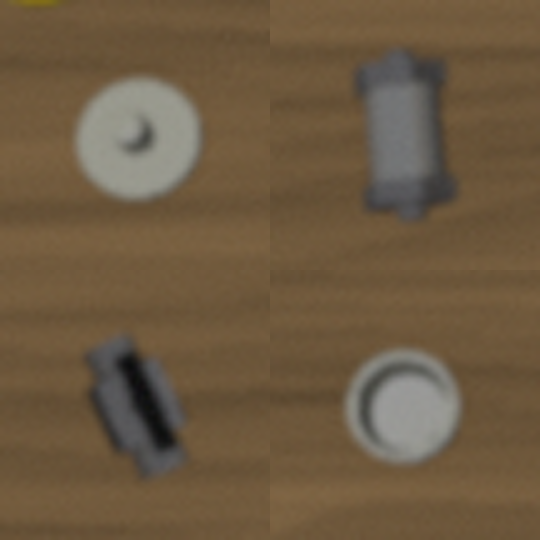

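View pics/wrist0.png

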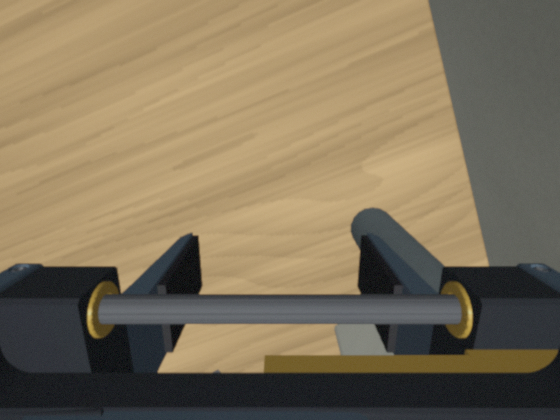

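The crops confirm that the chosen lid is white with its knob up. They also show the filter standing about 3° off the image column, the valve handle running down to the right, and the crucible upright. Next I'll measure with masks.

```bash
cat > m.py <<'E'
from h import *
import pickle
def meas(c,seeds,sat=60):
    im=c[0]; hsv=cv2.cvtColor(im,cv2.COLOR_RGB2HSV)
    m=(hsv[...,1]<sat).astype(np.uint8)
    n,l,st,ce=cv2.connectedComponentsWithStats(m)
    out={}
    for k,(u,v,z) in seeds.items():
        w=l[v-4:v+5,u-4:u+5].ravel(); w=w[w>0]
        if len(w)==0: print(k,'none');continue
        i=np.bincount(w).argmax(); mm=(l==i).astype(np.uint8)
        ct=max(cv2.findContours(mm,cv2.RETR_EXTERNAL,cv2.CHAIN_APPROX_NONE)[0],key=len)[:,0]
        w=ray(c,ct,z)[:,:2].astype(np.float32)
        (x,y),(a,b),_=r=cv2.minAreaRect(w); bp=cv2.boxPoints(r)
        e=bp[1]-bp[0] if np.linalg.norm(bp[1]-bp[0])>np.linalg.norm(bp[2]-bp[1]) else bp[2]-bp[1]
        print(k,st[i,4],'ctr',(round(x,1),round(y,1)),'size',round(max(a,b),1),round(min(a,b),1),'long axis',round(np.degrees(np.arctan2(e[1],e[0]))%180,1))
        out[k]=(ct,w)
    return out
E
python3 - <<'E'
from m import *
T=pickle.load(open("top0.pkl","rb"));S=pickle.load(open("scene0.pkl","rb"))
print("top");o=meas(T,dict(plate=(290,182,6),lid=(146,196,6),filt=(120,251,17),valve=(335,261,15),cruc=(218,260,50),dish=(441,253,16),elbow=(438,183,18)),90)
print("scene");p=meas(S,dict(plate=(250,225,6),lid=(375,270,6),filt=(403,227,17),valve=(250,170,15),cruc=(325,183,50)),90)
# stage: bright
for c,uv in((T,(227,194)),(S,(308,230))):
    g=cv2.cvtColor(c[0],cv2.COLOR_RGB2HSV); print(g[uv[1],uv[0]], g[182,300])
    m=((g[...,2]>165)&(g[...,1]<60)).astype(np.uint8); n,l,st,ce=cv2.connectedComponentsWithStats(m); i=l[uv[1],uv[0]]
    ct=cv2.findContours((l==i).astype(np.uint8),0,1)[0][0][:,0]
    w=ray(c,ct,31)[:,:2].astype(np.float32); print("stage",cv2.fitEllipse(w),st[i])
im=T[0]
save("plate.png",cv2.resize(im[130:235,195:395],None,fx=4,fy=4,interpolation=cv2.INTER_CUBIC))
E
```

```text
top
plate 7032 ctr (613.9, -34.4) size 393.8 94.9 long axis 102.3
lid 536 ctr (594.8, 306.0) size 57.0 54.7 long axis 1.4
filt 528 ctr (464.5, 344.7) size 75.5 39.7 long axis 5.0
valve 388 ctr (432.3, -114.9) size 63.0 35.2 long axis 24.1
cruc 460 ctr (437.4, 113.3) size 49.4 47.3 long axis 88.7
dish 691 ctr (445.7, -346.4) size 63.0 62.7 long axis 41.9
elbow 334 ctr (600.8, -361.8) size 54.3 49.3 long axis 149.7
scene
plate 4457 ctr (613.1, -34.6) size 395.1 101.9 long axis 102.6
lid 386 ctr (596.1, 306.6) size 59.4 56.4 long axis 16.4
filt 337 ctr (461.4, 345.2) size 82.6 38.6 long axis 8.0
valve 200 ctr (430.4, -117.0) size 79.8 32.6 long axis 24.6
cruc 349 ctr (450.3, 116.8) size 78.5 47.4 long axis 20.0
[ 34  13 154] [ 90   4 120]
stage ((598.4432983398438, -17.80019760131836), (1077.6116943359375, 1474.2294921875), 179.98812866210938) [     0      0    560    420 235200]
[150   3 188] [ 16 109 143]
stage ((580.593017578125, 116.65779876708984), (66.4549331665039, 67.59945678710938), 10.078936576843262) [295 220  27  23 478]
```

View pics/plate.png

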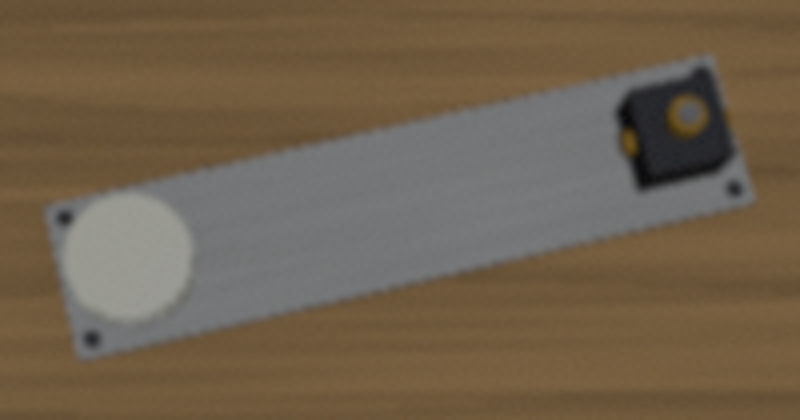

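The plate centre is (613.9, -34.4) with its axis at 102.3°. The predicted stage position of (580.9, 117) matches the measured one, and the sizes match the ones given. Filter goes to (625,-85), valve to (603,16). Now a move helper, then the first approach to the filter.

```bash
cat > go.py <<'E'
import sys
from h import *
# go.py x y z yaw : turn needed first, then shift (tool units) in the turned frame
x,y,z,yaw=map(float,sys.argv[1:5]); s=env.state(); r=s["ee_rot"]; p=s["ee_pos"]
dy=(yaw-r[2]+180)%360-180
a=np.radians(yaw); d=np.array([x,y,z])-p
sh=np.array([d[0]*np.cos(a)+d[1]*np.sin(a), d[0]*np.sin(a)-d[1]*np.cos(a), -d[2]])/500
print("t",s["time_s"],"rz",round(-dy/30,3),"shift",sh.round(4),"tilt",r[:2].round(2),"w",round(s["gripper_width"],1))
E
python3 go.py 463.5 345 130 185
```

```text
t 0.15 rz -0.883 shift [-0.4713 -0.4222  0.1667] tilt [-179.93    0.  ] w 91.4
```

{"op": "send_rows", "data": {"motion": [{"rz": -0.221},{"rz": -0.221},{"rz": -0.221},{"rz": -0.221},{"tx": -0.059,"ty": -0.053,"tz": 0.021,"gripper": -0.3},{"tx": -0.059,"ty": -0.053,"tz": 0.021,"gripper": -0.3},{"tx": -0.059,"ty": -0.053,"tz": 0.021,"gripper": -0.3},{"tx": -0.059,"ty": -0.053,"tz": 0.021,"gripper": -0.3},{"tx": -0.059,"ty": -0.053,"tz": 0.021,"gripper": -0.3},{"tx": -0.059,"ty": -0.053,"tz": 0.021,"gripper": -0.3},{"tx": -0.059,"ty": -0.053,"tz": 0.021,"gripper": -0.3},{"tx": -0.059,"ty": -0.053,"tz": 0.021,"gripper": -0.3}]}}

```text
invalid input at $.motion[0]: expected keys tx, ty, tz, rx, ry, rz, gripper
```

```bash
python3 go.py 463.5 345 130 185
python3 - <<'E'
from m import *
c=cam("wrist"); save("w1.png",c[0]); pickle.dump(c,open("w1.pkl","wb"))
print(proj(c,[463.5,345,17])); print(env.state()["ee_pos"],env.state()["ee_rot"])
E
```

```text
t 0.15 rz -0.883 shift [-0.4713 -0.4222  0.1667] tilt [-179.93    0.  ] w 91.4
[219.76937126 396.68457034]
[210.40475354 534.81928817 213.44634057] [-1.79941332e+02 -1.01811269e-03  1.58524467e+02]
```

View pics/w1.png

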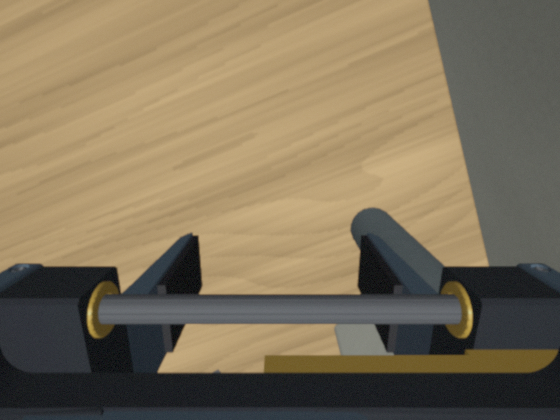

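The rows need every key, so nothing moved and the wrist view is unchanged. I'll resend.

{"op": "send_rows", "data": {"motion": [{"tx": 0,"ty": 0,"tz": 0,"rx": 0,"ry": 0,"rz": -0.221,"gripper": -1},{"tx": 0,"ty": 0,"tz": 0,"rx": 0,"ry": 0,"rz": -0.221,"gripper": -1},{"tx": 0,"ty": 0,"tz": 0,"rx": 0,"ry": 0,"rz": -0.221,"gripper": -1},{"tx": 0,"ty": 0,"tz": 0,"rx": 0,"ry": 0,"rz": -0.221,"gripper": -1},{"tx": -0.059,"ty": -0.053,"tz": 0.021,"rx": 0,"ry": 0,"rz": 0,"gripper": -0.3},{"tx": -0.059,"ty": -0.053,"tz": 0.021,"rx": 0,"ry": 0,"rz": 0,"gripper": -0.3},{"tx": -0.059,"ty": -0.053,"tz": 0.021,"rx": 0,"ry": 0,"rz": 0,"gripper": -0.3},{"tx": -0.059,"ty": -0.053,"tz": 0.021,"rx": 0,"ry": 0,"rz": 0,"gripper": -0.3},{"tx": -0.059,"ty": -0.053,"tz": 0.021,"rx": 0,"ry": 0,"rz": 0,"gripper": -0.3},{"tx": -0.059,"ty": -0.053,"tz": 0.021,"rx": 0,"ry": 0,"rz": 0,"gripper": -0.3},{"tx": -0.059,"ty": -0.053,"tz": 0.021,"rx": 0,"ry": 0,"rz": 0,"gripper": -0.3},{"tx": -0.059,"ty": -0.053,"tz": 0.021,"rx": 0,"ry": 0,"rz": 0,"gripper": -0.3}]}}

```text
time_s: 1.7
ee_pos: [465.2, 343.8, 129.5]
ee_rot: [180.0, -0.0, -175.0]
force: [-0.4, -0.1, 0.0]
gripper_width: 59.5
gripper_force: 0.0
```

```bash
python3 go.py 463.5 345 130 185
python3 - <<'E'
from m import *
c=cam("wrist"); save("w2.png",c[0]); pickle.dump(c,open("w2.pkl","wb"))
print(proj(c,[463.5,345,17])); print(env.state()["ee_pos"],env.state()["ee_rot"])
E
```

```text
t 1.7 rz 0.001 shift [ 0.0031  0.0027 -0.001 ] tilt [ 1.7999e+02 -1.0000e-02] w 59.5
[279.46249449 205.27907546]
[468.2860298  340.65035959 128.03698676] [-1.79802124e+02  6.07219847e-02 -1.75063606e+02]
```

View pics/w2.png

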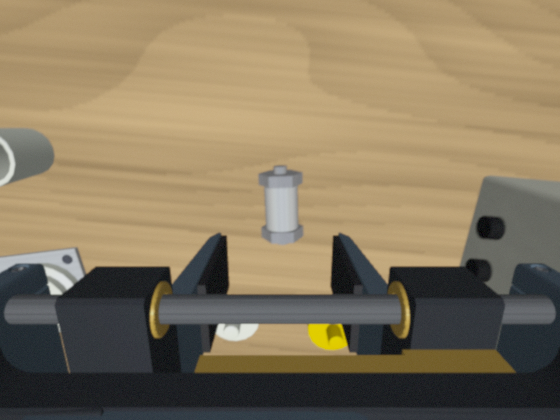

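The wrist view shows the filter standing upright in the image at about (281,204), with ends at (280,168) and (283,240). The predicted centre was (279.5,205).

```bash
python3 - <<'E'
from m import *
c=pickle.load(open("w2.pkl","rb"))
g=cv2.cvtColor(c[0],cv2.COLOR_RGB2HSV); m=((g[...,1]<60)).astype(np.uint8); m[246:]=0
n,l,st,ce=cv2.connectedComponentsWithStats(m); i=l[205,282]; print(st[i])
def mid(v): 
    x=np.where(l[v]==i)[0]; return (x.min()+x.max())/2
a,b=[ray(c,(mid(v),v),z)[0] for v,z in((195,28),(220,28))]
print(a,b,np.degrees(np.arctan2(*(a-b)[1::-1])))
E
python3 go.py 463.5 345 5 185
```

```text
[ 258  165   46   80 2736]
[451.17433565 344.80859938  28.        ] [473.71155501 347.71594903  28.        ] -172.64931771768298
t 1.75 rz -0.002 shift [0.0088 0.0095 0.2461] tilt [-1.798e+02  6.000e-02] w 59.4
```

{"op": "send_rows", "data": {"motion": [{"tx": 0.004,"ty": 0.005,"tz": 0.01,"rx": 0,"ry": 0,"rz": -0.05,"gripper": -0.3},{"tx": 0.004,"ty": 0.005,"tz": 0.01,"rx": 0,"ry": 0,"rz": 0,"gripper": -0.3},{"tx": 0,"ty": 0,"tz": 0,"rx": 0,"ry": 0,"rz": 0,"gripper": -0.3},{"tx": 0,"ty": 0,"tz": 0,"rx": 0,"ry": 0,"rz": 0,"gripper": -0.3}]}}

```text
time_s: 2.25
ee_pos: [459.2, 350.0, 120.3]
ee_rot: [180.0, 0.0, -173.4]
force: [-0.3, 0.9, 0.4]
gripper_width: 59.3
gripper_force: 0.0
```

```bash
python3 go.py 464 345.5 5 186.5
```

```text
t 2.25 rz 0.004 shift [-0.0085 -0.0099  0.2305] tilt [1.7998e+02 3.0000e-02] w 59.3
```

{"op": "send_rows", "data": {"motion": [{"tx": -0.0085,"ty": -0.01,"tz": 0.04,"rx": 0,"ry": 0,"rz": 0,"gripper": -0.3},{"tx": 0,"ty": 0,"tz": 0.06,"rx": 0,"ry": 0,"rz": 0,"gripper": -0.3},{"tx": 0,"ty": 0,"tz": 0.06,"rx": 0,"ry": 0,"rz": 0,"gripper": -0.3},{"tx": 0,"ty": 0,"tz": 0.04,"rx": 0,"ry": 0,"rz": 0,"gripper": -0.3},{"tx": 0,"ty": 0,"tz": 0.02,"rx": 0,"ry": 0,"rz": 0,"gripper": -0.3},{"tx": 0,"ty": 0,"tz": 0.01,"rx": 0,"ry": 0,"rz": 0,"gripper": -0.3},{"tx": 0,"ty": 0,"tz": 0,"rx": 0,"ry": 0,"rz": 0,"gripper": -0.3},{"tx": 0,"ty": 0,"tz": 0,"rx": 0,"ry": 0,"rz": 0,"gripper": 0.6},{"tx": 0,"ty": 0,"tz": 0,"rx": 0,"ry": 0,"rz": 0,"gripper": 0.6},{"tx": 0,"ty": 0,"tz": 0,"rx": 0,"ry": 0,"rz": 0,"gripper": 0.6},{"tx": 0,"ty": 0,"tz": 0,"rx": 0,"ry": 0,"rz": 0,"gripper": 0.6},{"tx": 0,"ty": 0,"tz": 0,"rx": 0,"ry": 0,"rz": 0,"gripper": 0.6}], "grip_force": 30}}

```text
time_s: 3.75
ee_pos: [464.8, 345.1, 5.3]
ee_rot: [180.0, 0.0, -173.5]
force: [0.5, 1.8, 2.3]
gripper_width: 29.6
gripper_force: 30.0
```

{"op": "send_rows", "data": {"motion": [{"tx": 0,"ty": 0,"tz": -0.03,"rx": 0,"ry": 0,"rz": 0,"gripper": 0.6},{"tx": 0,"ty": 0,"tz": -0.08,"rx": 0,"ry": 0,"rz": 0,"gripper": 0.6},{"tx": 0,"ty": 0,"tz": -0.08,"rx": 0,"ry": 0,"rz": 0.281,"gripper": 0.6},{"tx": 0,"ty": 0,"tz": 0,"rx": 0,"ry": 0,"rz": 0.281,"gripper": 0.6},{"tx": 0,"ty": 0,"tz": 0,"rx": 0,"ry": 0,"rz": 0.281,"gripper": 0.6},{"tx": 0,"ty": 0,"tz": 0,"rx": 0,"ry": 0,"rz": 0.281,"gripper": 0.6},{"tx": 0,"ty": 0,"tz": 0,"rx": 0,"ry": 0,"rz": 0.281,"gripper": 0.6},{"tx": 0,"ty": 0,"tz": 0,"rx": 0,"ry": 0,"rz": 0.281,"gripper": 0.6},{"tx": 0,"ty": 0,"tz": 0,"rx": 0,"ry": 0,"rz": 0.281,"gripper": 0.6},{"tx": 0,"ty": 0,"tz": 0,"rx": 0,"ry": 0,"rz": 0.281,"gripper": 0.6},{"tx": 0,"ty": 0,"tz": 0,"rx": 0,"ry": 0,"rz": 0.281,"gripper": 0.6},{"tx": 0,"ty": 0,"tz": 0,"rx": 0,"ry": 0,"rz": 0.281,"gripper": 0.6}]}}

```text
time_s: 5.25
ee_pos: [464.3, 344.4, 100.4]
ee_rot: [-180.0, 0.0, 102.0]
force: [0.5, -0.3, -1.9]
gripper_width: 29.1
gripper_force: 30.0
```

```bash
python3 go.py 625 -85 60 102.3
```

```text
t 5.25 rz -0.011 shift [-0.9076  0.1311  0.0808] tilt [-1.7998e+02  2.0000e-02] w 29.1
```

{"op": "send_rows", "data": {"motion": [{"tx": -0.05,"ty": 0.007,"tz": 0,"rx": 0,"ry": 0,"rz": 0,"gripper": 0.6},{"tx": -0.1,"ty": 0.0146,"tz": 0,"rx": 0,"ry": 0,"rz": 0,"gripper": 0.6},{"tx": -0.1,"ty": 0.0146,"tz": 0,"rx": 0,"ry": 0,"rz": 0,"gripper": 0.6},{"tx": -0.1,"ty": 0.0146,"tz": 0,"rx": 0,"ry": 0,"rz": 0,"gripper": 0.6},{"tx": -0.1,"ty": 0.0146,"tz": 0,"rx": 0,"ry": 0,"rz": 0,"gripper": 0.6},{"tx": -0.1,"ty": 0.0146,"tz": 0,"rx": 0,"ry": 0,"rz": 0,"gripper": 0.6},{"tx": -0.1,"ty": 0.0146,"tz": 0,"rx": 0,"ry": 0,"rz": 0,"gripper": 0.6},{"tx": -0.1,"ty": 0.0146,"tz": 0,"rx": 0,"ry": 0,"rz": 0,"gripper": 0.6},{"tx": -0.1,"ty": 0.0146,"tz": 0,"rx": 0,"ry": 0,"rz": 0,"gripper": 0.6},{"tx": -0.0576,"ty": 0.0073,"tz": 0.06,"rx": 0,"ry": 0,"rz": 0,"gripper": 0.6},{"tx": 0,"ty": 0,"tz": 0,"rx": 0,"ry": 0,"rz": 0,"gripper": 0.6},{"tx": 0,"ty": 0,"tz": 0,"rx": 0,"ry": 0,"rz": 0,"gripper": 0.6}]}}

```text
time_s: 6.75
ee_pos: [624.6, -84.3, 70.4]
ee_rot: [-180.0, -0.0, 102.2]
force: [0.5, -0.1, -2.0]
gripper_width: 29.3
gripper_force: 30.0
```

```bash
python3 go.py 625 -85 11.8 102.3
```

```text
t 6.75 rz -0.002 shift [-0.0015  0.0005  0.1172] tilt [-1.7999e+02 -3.0000e-02] w 29.3
```

{"op": "send_rows", "data": {"motion": [{"tx": -0.0015,"ty": 0,"tz": 0.04,"rx": 0,"ry": 0,"rz": 0,"gripper": 0.6},{"tx": 0,"ty": 0,"tz": 0.04,"rx": 0,"ry": 0,"rz": 0,"gripper": 0.6},{"tx": 0,"ty": 0,"tz": 0.025,"rx": 0,"ry": 0,"rz": 0,"gripper": 0.6},{"tx": 0,"ty": 0,"tz": 0.012,"rx": 0,"ry": 0,"rz": 0,"gripper": 0.6},{"tx": 0,"ty": 0,"tz": 0,"rx": 0,"ry": 0,"rz": 0,"gripper": 0.6},{"tx": 0,"ty": 0,"tz": 0,"rx": 0,"ry": 0,"rz": 0,"gripper": 0.6},{"tx": 0,"ty": 0,"tz": 0,"rx": 0,"ry": 0,"rz": 0,"gripper": -0.2},{"tx": 0,"ty": 0,"tz": 0,"rx": 0,"ry": 0,"rz": 0,"gripper": -0.2},{"tx": 0,"ty": 0,"tz": 0,"rx": 0,"ry": 0,"rz": 0,"gripper": -0.2},{"tx": 0,"ty": 0,"tz": -0.03,"rx": 0,"ry": 0,"rz": 0,"gripper": -0.2},{"tx": 0,"ty": 0,"tz": -0.08,"rx": 0,"ry": 0,"rz": 0,"gripper": -0.2},{"tx": 0,"ty": 0,"tz": -0.08,"rx": 0,"ry": 0,"rz": 0,"gripper": -0.2}]}}

```text
time_s: 8.25
ee_pos: [625.1, -85.6, 108.4]
ee_rot: [180.0, 0.0, 102.2]
force: [0.3, 0.8, 0.3]
gripper_width: 54.7
gripper_force: 0.0
```

```bash
python3 go.py 431.5 -116 110 24.3
```

```text
t 8.25 rz 2.598 shift [-0.3779 -0.1039 -0.0032] tilt [1.7997e+02 1.0000e-02] w 54.7
```

{"op": "send_rows", "data": {"motion": [{"tx": 0,"ty": 0,"tz": 0,"rx": 0,"ry": 0,"rz": 0.26,"gripper": -0.2},{"tx": 0,"ty": 0,"tz": 0,"rx": 0,"ry": 0,"rz": 0.26,"gripper": -0.2},{"tx": 0,"ty": 0,"tz": 0,"rx": 0,"ry": 0,"rz": 0.26,"gripper": -0.2},{"tx": 0,"ty": 0,"tz": 0,"rx": 0,"ry": 0,"rz": 0.26,"gripper": -0.2},{"tx": 0,"ty": 0,"tz": 0,"rx": 0,"ry": 0,"rz": 0.26,"gripper": -0.2},{"tx": 0,"ty": 0,"tz": 0,"rx": 0,"ry": 0,"rz": 0.26,"gripper": -0.2},{"tx": 0,"ty": 0,"tz": 0,"rx": 0,"ry": 0,"rz": 0.26,"gripper": -0.2},{"tx": 0,"ty": 0,"tz": 0,"rx": 0,"ry": 0,"rz": 0.26,"gripper": -0.2},{"tx": 0,"ty": 0,"tz": 0,"rx": 0,"ry": 0,"rz": 0.26,"gripper": -0.2},{"tx": 0,"ty": 0,"tz": 0,"rx": 0,"ry": 0,"rz": 0.26,"gripper": -0.2}]}}

```text
time_s: 9.5
ee_pos: [625.3, -85.6, 107.7]
ee_rot: [180.0, -0.1, 24.0]
force: [-0.3, -0.0, 0.3]
gripper_width: 54.5
gripper_force: 0.0
```

{"op": "send_rows", "data": {"motion": [{"tx": -0.08,"ty": -0.022,"tz": 0,"rx": 0,"ry": 0,"rz": 0,"gripper": -0.2},{"tx": -0.08,"ty": -0.022,"tz": 0,"rx": 0,"ry": 0,"rz": 0,"gripper": -0.2},{"tx": -0.08,"ty": -0.022,"tz": 0,"rx": 0,"ry": 0,"rz": 0,"gripper": -0.2},{"tx": -0.08,"ty": -0.022,"tz": 0,"rx": 0,"ry": 0,"rz": 0,"gripper": -0.2},{"tx": -0.058,"ty": -0.016,"tz": 0,"rx": 0,"ry": 0,"rz": 0,"gripper": -0.2},{"tx": 0,"ty": 0,"tz": 0,"rx": 0,"ry": 0,"rz": 0,"gripper": -0.2},{"tx": 0,"ty": 0,"tz": 0,"rx": 0,"ry": 0,"rz": 0,"gripper": -0.2},{"tx": 0,"ty": 0,"tz": 0,"rx": 0,"ry": 0,"rz": 0,"gripper": -0.2}]}}

```text
time_s: 10.5
ee_pos: [432.7, -115.8, 106.8]
ee_rot: [180.0, -0.1, 24.3]
force: [0.4, -0.1, 0.4]
gripper_width: 54.8
gripper_force: 0.0
```

```bash
python3 go.py 431.5 -116 5 24.3
python3 - <<'E'
from m import *
c=cam("wrist"); save("w3.png",c[0]); pickle.dump(c,open("w3.pkl","wb"))
print(proj(c,[431.5,-116,15]))
t=cam("top"); meas(t,dict(plate=(290,182,6),valve=(335,261,15),filt=(317,175,23)),90)
save("top3.png",np.vstack([cv2.resize(t[0][130:280,195:395],None,fx=3,fy=3)]))
E
```

```text
t 10.5 rz -0.001 shift [-0.0024 -0.0006  0.2035] tilt [ 1.7996e+02 -7.0000e-02] w 54.8
[280.15955265 216.33616665]
plate 7054 ctr (613.9, -34.5) size 394.1 94.9 long axis 102.3
valve 26618 ctr (343.3, -214.7) size 491.4 340.3 long axis 2.0
filt 7054 ctr (609.6, -33.1) size 387.3 93.3 long axis 102.3
```

View pics/w3.png

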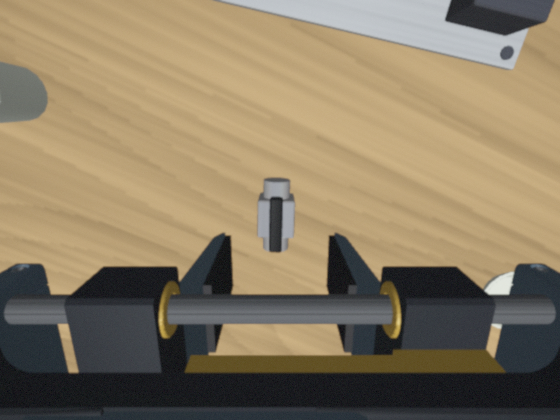

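View pics/top3.png

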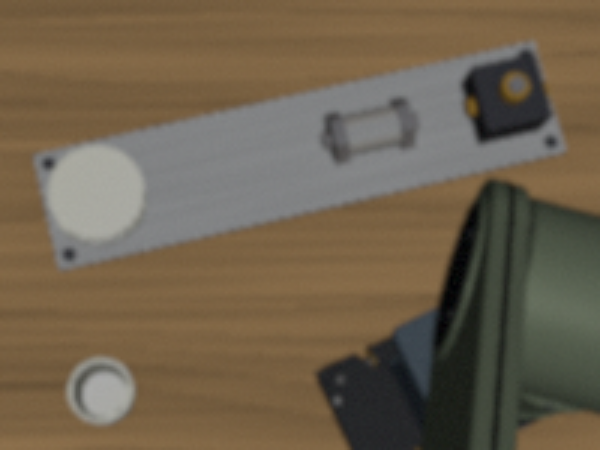

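The top crop (3x) shows the filter well placed on the plate. The wrist view shows the valve vertical at (276,215), against (280,216) predicted, so about 3 mm to the -y tool side. Now to grip it.

{"op": "send_rows", "data": {"motion": [{"tx": -0.002,"ty": -0.005,"tz": 0.03,"rx": 0,"ry": 0,"rz": 0,"gripper": -0.2},{"tx": 0,"ty": 0,"tz": 0.06,"rx": 0,"ry": 0,"rz": 0,"gripper": -0.2},{"tx": 0,"ty": 0,"tz": 0.06,"rx": 0,"ry": 0,"rz": 0,"gripper": -0.2},{"tx": 0,"ty": 0,"tz": 0.03,"rx": 0,"ry": 0,"rz": 0,"gripper": -0.2},{"tx": 0,"ty": 0,"tz": 0.015,"rx": 0,"ry": 0,"rz": 0,"gripper": -0.2},{"tx": 0,"ty": 0,"tz": 0.008,"rx": 0,"ry": 0,"rz": 0,"gripper": -0.2},{"tx": 0,"ty": 0,"tz": 0,"rx": 0,"ry": 0,"rz": 0,"gripper": -0.2},{"tx": 0,"ty": 0,"tz": 0,"rx": 0,"ry": 0,"rz": 0,"gripper": 0.6},{"tx": 0,"ty": 0,"tz": 0,"rx": 0,"ry": 0,"rz": 0,"gripper": 0.6},{"tx": 0,"ty": 0,"tz": 0,"rx": 0,"ry": 0,"rz": 0,"gripper": 0.6},{"tx": 0,"ty": 0,"tz": 0,"rx": 0,"ry": 0,"rz": 0,"gripper": 0.6},{"tx": 0,"ty": 0,"tz": 0,"rx": 0,"ry": 0,"rz": 0,"gripper": 0.6}]}}

```text
time_s: 12.1
ee_pos: [429.6, -113.9, 5.2]
ee_rot: [180.0, -0.0, 24.3]
force: [-0.2, 0.2, 3.5]
gripper_width: 30.0
gripper_force: 29.9
```

{"op": "send_rows", "data": {"motion": [{"tx": 0,"ty": 0,"tz": -0.03,"rx": 0,"ry": 0,"rz": 0,"gripper": 0.6},{"tx": 0,"ty": 0,"tz": -0.08,"rx": 0,"ry": 0,"rz": 0,"gripper": 0.6},{"tx": 0,"ty": 0,"tz": -0.08,"rx": 0,"ry": 0,"rz": -0.26,"gripper": 0.6},{"tx": 0,"ty": 0,"tz": -0.03,"rx": 0,"ry": 0,"rz": -0.26,"gripper": 0.6},{"tx": 0,"ty": 0,"tz": 0,"rx": 0,"ry": 0,"rz": -0.26,"gripper": 0.6},{"tx": 0,"ty": 0,"tz": 0,"rx": 0,"ry": 0,"rz": -0.26,"gripper": 0.6},{"tx": 0,"ty": 0,"tz": 0,"rx": 0,"ry": 0,"rz": -0.26,"gripper": 0.6},{"tx": 0,"ty": 0,"tz": 0,"rx": 0,"ry": 0,"rz": -0.26,"gripper": 0.6},{"tx": 0,"ty": 0,"tz": 0,"rx": 0,"ry": 0,"rz": -0.26,"gripper": 0.6},{"tx": 0,"ty": 0,"tz": 0,"rx": 0,"ry": 0,"rz": -0.26,"gripper": 0.6},{"tx": 0,"ty": 0,"tz": 0,"rx": 0,"ry": 0,"rz": -0.26,"gripper": 0.6},{"tx": 0,"ty": 0,"tz": 0,"rx": 0,"ry": 0,"rz": -0.26,"gripper": 0.6}]}}

```text
time_s: 13.6
ee_pos: [428.6, -113.6, 114.1]
ee_rot: [-179.9, -0.1, 102.5]
force: [0.7, -0.2, -3.2]
gripper_width: 29.7
gripper_force: 29.9
```

```bash
python3 go.py 603 16 80 102.3
```

```text
t 13.6 rz 0.007 shift [0.179  0.3961 0.0681] tilt [-1.799e+02 -6.000e-02] w 29.7
```

{"op": "send_rows", "data": {"motion": [{"tx": 0.025,"ty": 0.056,"tz": 0,"rx": 0,"ry": 0,"rz": 0,"gripper": 0.6},{"tx": 0.036,"ty": 0.08,"tz": 0,"rx": 0,"ry": 0,"rz": 0,"gripper": 0.6},{"tx": 0.036,"ty": 0.08,"tz": 0,"rx": 0,"ry": 0,"rz": 0,"gripper": 0.6},{"tx": 0.036,"ty": 0.08,"tz": 0,"rx": 0,"ry": 0,"rz": 0,"gripper": 0.6},{"tx": 0.036,"ty": 0.08,"tz": 0,"rx": 0,"ry": 0,"rz": 0,"gripper": 0.6},{"tx": 0.01,"ty": 0.02,"tz": 0.068,"rx": 0,"ry": 0,"rz": 0,"gripper": 0.6},{"tx": 0,"ty": 0,"tz": 0,"rx": 0,"ry": 0,"rz": 0,"gripper": 0.6},{"tx": 0,"ty": 0,"tz": 0,"rx": 0,"ry": 0,"rz": 0,"gripper": 0.6},{"tx": 0,"ty": 0,"tz": 0,"rx": 0,"ry": 0,"rz": 0,"gripper": 0.6}]}}

```text
time_s: 14.72
ee_pos: [604.1, 15.1, 82.1]
ee_rot: [179.9, 0.0, 102.2]
force: [-0.0, -0.4, -2.5]
gripper_width: 30.3
gripper_force: 29.9
```

```bash
python3 go.py 603 16 11.7 102.3
```

```text
t 14.725 rz -0.003 shift [ 0.0023 -0.0017  0.1408] tilt [1.7991e+02 2.0000e-02] w 30.3
```

{"op": "send_rows", "data": {"motion": [{"tx": 0.002,"ty": 0,"tz": 0.05,"rx": 0,"ry": 0,"rz": 0,"gripper": 0.6},{"tx": 0,"ty": 0,"tz": 0.05,"rx": 0,"ry": 0,"rz": 0,"gripper": 0.6},{"tx": 0,"ty": 0,"tz": 0.028,"rx": 0,"ry": 0,"rz": 0,"gripper": 0.6},{"tx": 0,"ty": 0,"tz": 0.012,"rx": 0,"ry": 0,"rz": 0,"gripper": 0.6},{"tx": 0,"ty": 0,"tz": 0,"rx": 0,"ry": 0,"rz": 0,"gripper": 0.6},{"tx": 0,"ty": 0,"tz": 0,"rx": 0,"ry": 0,"rz": 0,"gripper": 0.6},{"tx": 0,"ty": 0,"tz": 0,"rx": 0,"ry": 0,"rz": 0,"gripper": -0.2},{"tx": 0,"ty": 0,"tz": 0,"rx": 0,"ry": 0,"rz": 0,"gripper": -0.2},{"tx": 0,"ty": 0,"tz": 0,"rx": 0,"ry": 0,"rz": 0,"gripper": -0.2},{"tx": 0,"ty": 0,"tz": -0.03,"rx": 0,"ry": 0,"rz": 0,"gripper": -0.2},{"tx": 0,"ty": 0,"tz": -0.08,"rx": 0,"ry": 0,"rz": 0,"gripper": -0.2},{"tx": 0,"ty": 0,"tz": -0.08,"rx": 0,"ry": 0,"rz": 0,"gripper": -0.5}]}}

```text
time_s: 16.23
ee_pos: [603.8, 16.6, 107.9]
ee_rot: [180.0, 0.0, 102.2]
force: [1.3, 1.0, -0.8]
gripper_width: 61.8
gripper_force: 0.0
```

```bash
python3 go.py 437.5 113.3 110 102.3
```

```text
t 16.225 rz -0.002 shift [ 0.2599 -0.2837 -0.0042] tilt [179.97   0.  ] w 61.8
```

{"op": "send_rows", "data": {"motion": [{"tx": 0.035,"ty": -0.038,"tz": -0.02,"rx": 0,"ry": 0,"rz": 0,"gripper": -0.6},{"tx": 0.06,"ty": -0.066,"tz": 0,"rx": 0,"ry": 0,"rz": 0,"gripper": -0.6},{"tx": 0.06,"ty": -0.066,"tz": 0,"rx": 0,"ry": 0,"rz": 0,"gripper": -0.6},{"tx": 0.06,"ty": -0.066,"tz": 0,"rx": 0,"ry": 0,"rz": 0,"gripper": -0.6},{"tx": 0.045,"ty": -0.048,"tz": 0,"rx": 0,"ry": 0,"rz": 0,"gripper": -0.6},{"tx": 0,"ty": 0,"tz": 0,"rx": 0,"ry": 0,"rz": 0,"gripper": -0.6},{"tx": 0,"ty": 0,"tz": 0,"rx": 0,"ry": 0,"rz": 0,"gripper": -0.6},{"tx": 0,"ty": 0,"tz": 0,"rx": 0,"ry": 0,"rz": 0,"gripper": -0.6}]}}

```text
time_s: 17.23
ee_pos: [438.6, 113.2, 116.3]
ee_rot: [179.9, 0.0, 102.2]
force: [0.2, 0.2, -0.6]
gripper_width: 73.2
gripper_force: 0.0
```

```bash
python3 go.py 437.5 113.3 15 102.3
python3 - <<'E'
from m import *
c=cam("wrist"); save("w4.png",c[0]); pickle.dump(c,open("w4.pkl","wb"))
print(proj(c,[437.5,113.3,50]),proj(c,[437.5,113.3,0]))
S=cam("scene"); save("sc4.png",cv2.resize(S[0][140:290,160:360],None,fx=4,fy=4,interpolation=cv2.INTER_CUBIC))
T=cam("top"); save("t4.png",T[0])
for z,p in((46,(613.9+51.67*.213-.0,-34.4-51.67*.977)),): print(proj(T,[*p,23]))
E
```

```text
t 17.225 rz -0.003 shift [ 0.0007 -0.002   0.2026] tilt [1.7993e+02 1.0000e-02] w 73.2
[277.25162497 224.87601429] [277.5583914  206.98940873]
[318.30406126 173.51935523]
```

View pics/w4.png

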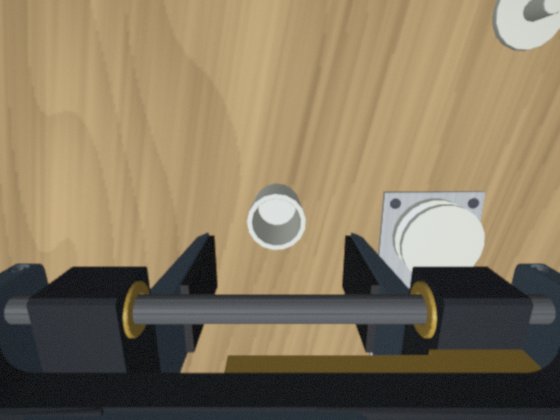

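View pics/sc4.png

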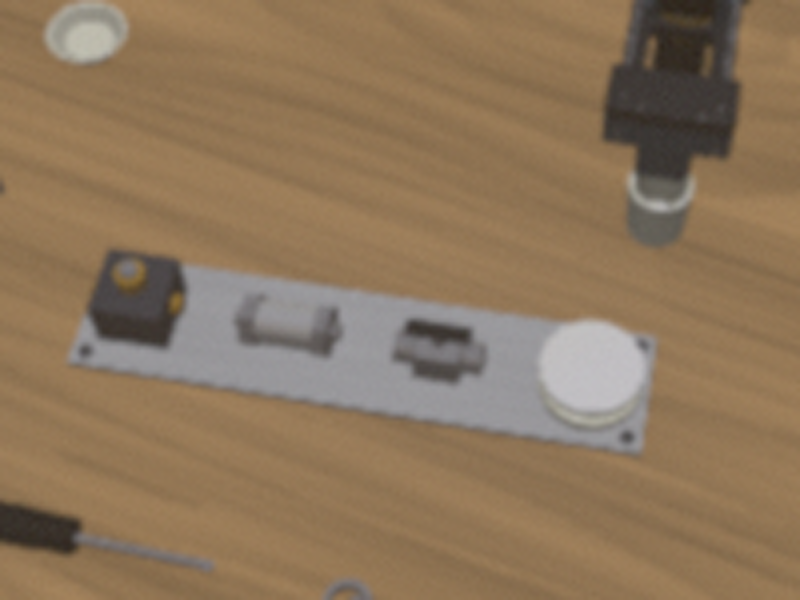

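The wrist view shows the crucible rim centred at (276.5,221.5), against (277,225) predicted, about 2 mm off. The scene crop shows filter and valve aligned on the plate; the filter's pixel matches the prediction within 0.3 px. Gripping the crucible.

{"op": "send_rows", "data": {"motion": [{"tx": 0.003,"ty": -0.002,"tz": 0.03,"rx": 0,"ry": 0,"rz": 0,"gripper": -0.6},{"tx": 0,"ty": 0,"tz": 0.05,"rx": 0,"ry": 0,"rz": 0,"gripper": -0.6},{"tx": 0,"ty": 0,"tz": 0.06,"rx": 0,"ry": 0,"rz": 0,"gripper": -0.6},{"tx": 0,"ty": 0,"tz": 0.04,"rx": 0,"ry": 0,"rz": 0,"gripper": -0.6},{"tx": 0,"ty": 0,"tz": 0.022,"rx": 0,"ry": 0,"rz": 0,"gripper": -0.6},{"tx": 0,"ty": 0,"tz": 0,"rx": 0,"ry": 0,"rz": 0,"gripper": -0.6},{"tx": 0,"ty": 0,"tz": 0,"rx": 0,"ry": 0,"rz": 0,"gripper": 0.3},{"tx": 0,"ty": 0,"tz": 0,"rx": 0,"ry": 0,"rz": 0,"gripper": 0.3},{"tx": 0,"ty": 0,"tz": 0,"rx": 0,"ry": 0,"rz": 0,"gripper": 0.3},{"tx": 0,"ty": 0,"tz": 0,"rx": 0,"ry": 0,"rz": 0,"gripper": 0.3},{"tx": 0,"ty": 0,"tz": 0,"rx": 0,"ry": 0,"rz": 0,"gripper": 0.3},{"tx": 0,"ty": 0,"tz": 0,"rx": 0,"ry": 0,"rz": 0,"gripper": 0.3}], "grip_force": 20}}

```text
time_s: 18.88
ee_pos: [436.1, 114.8, 15.4]
ee_rot: [180.0, -0.0, 102.3]
force: [-2.6, -1.0, 5.6]
gripper_width: 45.1
gripper_force: 20.0
```

{"op": "send_rows", "data": {"motion": [{"tx": 0,"ty": 0,"tz": -0.02,"rx": 0,"ry": 0,"rz": 0,"gripper": 0.3},{"tx": 0,"ty": 0,"tz": -0.06,"rx": 0,"ry": 0,"rz": 0,"gripper": 0.3},{"tx": 0,"ty": 0,"tz": -0.08,"rx": 0,"ry": 0,"rz": 0,"gripper": 0.3},{"tx": 0,"ty": 0,"tz": -0.02,"rx": 0,"ry": 0,"rz": 0,"gripper": 0.3},{"tx": 0,"ty": 0,"tz": 0,"rx": 0,"ry": 0,"rz": 0,"gripper": 0.3},{"tx": 0,"ty": 0,"tz": 0,"rx": 0,"ry": 0,"rz": 0,"gripper": 0.3}]}}

```text
time_s: 19.62
ee_pos: [435.0, 114.5, 103.7]
ee_rot: [-179.8, -0.0, 102.2]
force: [-0.4, -0.1, -1.2]
gripper_width: 44.3
gripper_force: 20.0
```

```bash
python3 go.py 580.8 116.5 60 102.3
python3 - <<'E'
from m import *
c=pickle.load(open("w4.pkl","rb")); print(proj(c,[580.8,117,31]))
E
```

```text
t 19.625 rz -0.002 shift [-0.0582  0.2858  0.0874] tilt [-179.84   -0.  ] w 44.3
[442.65108054 247.15347426]
```

Stage prediction (442.7,247) in the wrist view agrees with its visible top edge, since the lower part is hidden. Carrying on.

{"op": "send_rows", "data": {"motion": [{"tx": -0.006,"ty": 0.026,"tz": 0,"rx": 0,"ry": 0,"rz": 0,"gripper": 0.3},{"tx": -0.013,"ty": 0.065,"tz": 0,"rx": 0,"ry": 0,"rz": 0,"gripper": 0.3},{"tx": -0.013,"ty": 0.065,"tz": 0,"rx": 0,"ry": 0,"rz": 0,"gripper": 0.3},{"tx": -0.013,"ty": 0.065,"tz": 0.02,"rx": 0,"ry": 0,"rz": 0,"gripper": 0.3},{"tx": -0.009,"ty": 0.045,"tz": 0.03,"rx": 0,"ry": 0,"rz": 0,"gripper": 0.3},{"tx": -0.004,"ty": 0.02,"tz": 0.02,"rx": 0,"ry": 0,"rz": 0,"gripper": 0.3},{"tx": 0,"ty": 0,"tz": 0,"rx": 0,"ry": 0,"rz": 0,"gripper": 0.3},{"tx": 0,"ty": 0,"tz": 0,"rx": 0,"ry": 0,"rz": 0,"gripper": 0.3},{"tx": 0,"ty": 0,"tz": 0,"rx": 0,"ry": 0,"rz": 0,"gripper": 0.3},{"tx": 0,"ty": 0,"tz": 0,"rx": 0,"ry": 0,"rz": 0,"gripper": 0.3}]}}

```text
time_s: 20.88
ee_pos: [581.8, 116.8, 70.6]
ee_rot: [179.9, -0.0, 102.3]
force: [1.2, -0.3, -2.0]
gripper_width: 45.0
gripper_force: 20.0
```

```bash
python3 go.py 580.8 117 46.7 102.3
```

```text
t 20.875 rz -0.002 shift [ 0.0007 -0.0018  0.0479] tilt [179.95  -0.  ] w 45.0
```

{"op": "send_rows", "data": {"motion": [{"tx": 0,"ty": -0.002,"tz": 0.02,"rx": 0,"ry": 0,"rz": 0,"gripper": 0.3},{"tx": 0,"ty": 0,"tz": 0.016,"rx": 0,"ry": 0,"rz": 0,"gripper": 0.3},{"tx": 0,"ty": 0,"tz": 0.008,"rx": 0,"ry": 0,"rz": 0,"gripper": 0.3},{"tx": 0,"ty": 0,"tz": 0.004,"rx": 0,"ry": 0,"rz": 0,"gripper": 0.3},{"tx": 0,"ty": 0,"tz": 0,"rx": 0,"ry": 0,"rz": 0,"gripper": 0.3},{"tx": 0,"ty": 0,"tz": 0,"rx": 0,"ry": 0,"rz": 0,"gripper": 0.3},{"tx": 0,"ty": 0,"tz": 0,"rx": 0,"ry": 0,"rz": 0,"gripper": -0.5},{"tx": 0,"ty": 0,"tz": 0,"rx": 0,"ry": 0,"rz": 0,"gripper": -0.5},{"tx": 0,"ty": 0,"tz": 0,"rx": 0,"ry": 0,"rz": 0,"gripper": -0.5},{"tx": 0,"ty": 0,"tz": -0.04,"rx": 0,"ry": 0,"rz": 0,"gripper": -0.5},{"tx": 0,"ty": 0,"tz": -0.08,"rx": 0,"ry": 0,"rz": 0,"gripper": -0.5},{"tx": 0,"ty": 0,"tz": -0.08,"rx": 0,"ry": 0,"rz": 0,"gripper": -0.5}]}}

```text
time_s: 22.38
ee_pos: [580.9, 116.5, 146.6]
ee_rot: [-180.0, -0.0, 102.2]
force: [0.7, 1.1, 0.4]
gripper_width: 68.5
gripper_force: 0.0
```

```bash
python3 go.py 595.3 306.3 120 102.3
```

```text
t 22.375 rz -0.002 shift [0.3647 0.109  0.0533] tilt [-1.7997e+02 -1.0000e-02] w 68.5
```

{"op": "send_rows", "data": {"motion": [{"tx": 0.04,"ty": 0.012,"tz": 0,"rx": 0,"ry": 0,"rz": 0,"gripper": 0},{"tx": 0.07,"ty": 0.021,"tz": 0,"rx": 0,"ry": 0,"rz": 0,"gripper": 0},{"tx": 0.08,"ty": 0.024,"tz": 0,"rx": 0,"ry": 0,"rz": 0,"gripper": 0},{"tx": 0.08,"ty": 0.024,"tz": 0.02,"rx": 0,"ry": 0,"rz": 0,"gripper": 0},{"tx": 0.065,"ty": 0.019,"tz": 0.02,"rx": 0,"ry": 0,"rz": 0,"gripper": 0},{"tx": 0.03,"ty": 0.009,"tz": 0.013,"rx": 0,"ry": 0,"rz": 0,"gripper": 0},{"tx": 0,"ty": 0,"tz": 0,"rx": 0,"ry": 0,"rz": 0,"gripper": 0},{"tx": 0,"ty": 0,"tz": 0,"rx": 0,"ry": 0,"rz": 0,"gripper": 0},{"tx": 0,"ty": 0,"tz": 0,"rx": 0,"ry": 0,"rz": 0,"gripper": 0}]}}

```text
time_s: 23.5
ee_pos: [595.8, 305.3, 120.1]
ee_rot: [180.0, 0.0, 102.2]
force: [1.1, 0.8, -0.4]
gripper_width: 45.4
gripper_force: 0.0
```

```bash
python3 go.py 595.3 306.3 9 102.3
python3 - <<'E'
from m import *
c=cam("wrist"); save("w5.png",c[0]); pickle.dump(c,open("w5.pkl","wb"))
print(proj(c,[595.3,306.3,6]),proj(c,[595.3,306.3,28]))
g=cv2.cvtColor(c[0],cv2.COLOR_RGB2HSV);m=((g[...,1]<45)&(g[...,2]>120)).astype(np.uint8)
n,l,st,ce=cv2.connectedComponentsWithStats(m);u,v=proj(c,[595.3,306.3,6]).astype(int)
i=l[v+8,u+12];print(st[i]);ct=cv2.findContours((l==i).astype(np.uint8),0,1)[0][0];ct=ct[:,0]
print(cv2.fitEllipse(ray(c,ct,6)[:,:2].astype(np.float32)))
t=cam("top"); save("t5.png",cv2.resize(t[0][130:280,195:395],None,fx=4,fy=4,interpolation=cv2.INTER_CUBIC))
g=cv2.cvtColor(t[0],cv2.COLOR_RGB2HSV); print("pred rim/foot",proj(t,[580.8,117,81]),proj(t,[580.8,117,31]))
E
```

```text
t 23.5 rz -0.004 shift [ 0.0022 -0.0006  0.2221] tilt [179.96   0.  ] w 45.4
[278.38246447 206.86747123] [278.30756278 214.02535864]
[ 249  175   59   57 2669]
((594.3153686523438, 309.12322998046875), (53.03830337524414, 53.430503845214844), 38.05333709716797)
pred rim/foot [224.78052767 188.28506694] [226.62485055 193.66661   ]
```

View pics/w5.png

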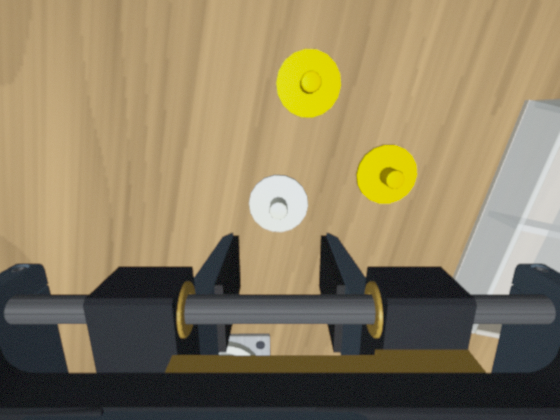

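View pics/t5.png

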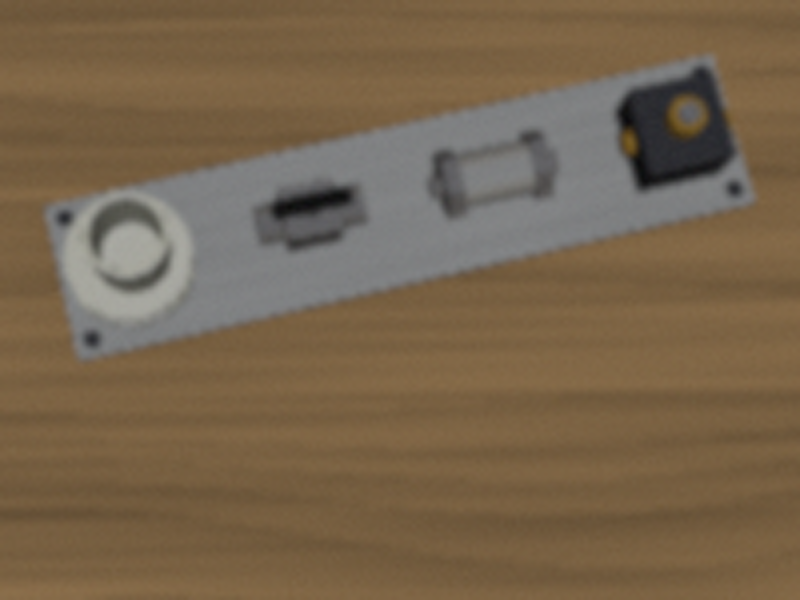

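The white lid sits between the fingers at (278,204) with its knob up, and the yellow ones are clear at (309,83) and (387,174). In the top crop the crucible stands upright on the stage, its opening near (130,240). I'll check that offset numerically while gripping the lid.

```bash
python3 go.py 594.9 308 9 102.3
python3 - <<'E'
from m import *
T0=pickle.load(open("top0.pkl","rb")); S0=pickle.load(open("scene0.pkl","rb")); T=cam("top"); S=cam("scene")
def dark(c,p,h,name):
    u,v=proj(c,p); k=8; r=14
    a=cv2.cvtColor(c[0],cv2.COLOR_RGB2GRAY); M=np.float32([[k,0,-k*(u-r)],[0,k,-k*(v-r)]])
    w=cv2.warpAffine(a,M,(2*r*k,2*r*k),flags=cv2.INTER_CUBIC)
    np.set_printoptions(linewidth=220); print(name,u.round(1),v.round(1)); print(w[4::8,4::8])
dark(T0,[437.4,113.3,50],50,"top0"); dark(T,[580.8,117,81],81,"top now"); 
dark(S0,[437.4,113.3,50],50,"sc0"); dark(S,[580.8,117,81],81,"sc now")
E
```

```text
t 23.6 rz -0.004 shift [ 0.0052 -0.0008  0.2222] tilt [ 1.7995e+02 -1.0000e-02] w 45.4
top0 228.0 259.4
[[ 89  88  88  89  88  87  88  88  88  89  88  88  90  89  89  88  88  90  90  90  90  89  89  89  90  90  89  89]
 [ 89  90  89  89  90  90  89  88  89  90  90  90  91  90  89  88  89  88  88  90  90  89  90  90  88  90  91  89]
 [ 88  89  91  91  90  89  89  87  89  90  92  97 100 103 101  98  98  96  92  91  90  90  89  89  90  91  92  90]
 [ 88  88  88  87  88  89  88  90  93 100 108 115 122 124 123 122 119 114 106  98  94  90  88  91  92  90  90  91]
 [ 86  85  86  87  86  87  90  97 109 119 125 130 130 129 129 129 132 133 126 117 107  97  90  87  89  91  91  90]
 [ 84  84  84  83  82  89 101 117 129 129 125 118 112 109 108 112 120 125 129 132 126 111  94  85  84  86  87  87]
 [ 83  82  81  83  86 101 120 132 131 117 100  90  87  87  88  91  95  98 108 122 132 127 107  88  81  81  82  84]
 [ 82  83  81  83  96 117 131 128 111  91  80  83  90  96 102 105 102  97  97 107 121 129 121 100  84  81  82  80]
 [ 85  85  85  92 111 127 126 108  87  78  86 103 118 125 130 133 130 125 11
[... 11242 characters left out ...]
 163 157]
 [193 202 196 173 129 101  98 100 104 108 113 117 124 124 121 116 108  99  95 116 161 197 203 201 200 188 170 157]
 [192 202 196 175 133 104  99  99 100 101 100 100 102 101  99 100  98  97 101 129 172 199 202 201 200 192 173 155]
 [189 200 200 182 145 106  97 100 101 104 102 101 101  98  99 100  99  97 107 142 183 200 199 201 200 193 172 149]
 [187 200 202 192 159 116  98 101 101 103 103 103 102 100 102 100  98  98 114 156 191 200 201 201 198 191 169 144]
 [190 200 202 198 176 141 111 100 100 102 101 101  99 101  99  99  95 102 128 171 196 202 202 202 200 186 166 144]
 [179 196 201 202 193 171 137 109 100 101 100 100 100  99  96  97 102 122 155 187 200 203 202 201 196 181 164 144]]
```

Compared with the starting images, the crucible's inner rim edges match the prediction within about 1 px (≤2 mm) in both views, so it is well centred. Gripping the lid now.

{"op": "send_rows", "data": {"motion": [{"tx": 0.005,"ty": -0.001,"tz": 0.03,"rx": 0,"ry": 0,"rz": 0,"gripper": 0},{"tx": 0,"ty": 0,"tz": 0.06,"rx": 0,"ry": 0,"rz": 0,"gripper": 0},{"tx": 0,"ty": 0,"tz": 0.06,"rx": 0,"ry": 0,"rz": 0,"gripper": 0},{"tx": 0,"ty": 0,"tz": 0.04,"rx": 0,"ry": 0,"rz": 0,"gripper": 0},{"tx": 0,"ty": 0,"tz": 0.022,"rx": 0,"ry": 0,"rz": 0,"gripper": 0},{"tx": 0,"ty": 0,"tz": 0.01,"rx": 0,"ry": 0,"rz": 0,"gripper": 0},{"tx": 0,"ty": 0,"tz": 0,"rx": 0,"ry": 0,"rz": 0,"gripper": 0},{"tx": 0,"ty": 0,"tz": 0,"rx": 0,"ry": 0,"rz": 0,"gripper": 0.9},{"tx": 0,"ty": 0,"tz": 0,"rx": 0,"ry": 0,"rz": 0,"gripper": 0.9},{"tx": 0,"ty": 0,"tz": 0,"rx": 0,"ry": 0,"rz": 0,"gripper": 0.9},{"tx": 0,"ty": 0,"tz": 0,"rx": 0,"ry": 0,"rz": 0,"gripper": 0.9},{"tx": 0,"ty": 0,"tz": 0,"rx": 0,"ry": 0,"rz": 0,"gripper": 0.9}]}}

```text
time_s: 25.2
ee_pos: [594.6, 308.9, 8.9]
ee_rot: [180.0, -0.0, 102.2]
force: [-0.4, 0.1, 2.0]
gripper_width: 15.0
gripper_force: 20.0
```

{"op": "send_rows", "data": {"motion": [{"tx": 0,"ty": 0,"tz": -0.03,"rx": 0,"ry": 0,"rz": 0,"gripper": 0.9},{"tx": 0,"ty": 0,"tz": -0.08,"rx": 0,"ry": 0,"rz": 0,"gripper": 0.9},{"tx": 0,"ty": 0,"tz": -0.08,"rx": 0,"ry": 0,"rz": 0,"gripper": 0.9},{"tx": 0,"ty": 0,"tz": -0.06,"rx": 0,"ry": 0,"rz": 0,"gripper": 0.9},{"tx": 0,"ty": 0,"tz": 0,"rx": 0,"ry": 0,"rz": 0,"gripper": 0.9},{"tx": 0,"ty": 0,"tz": 0,"rx": 0,"ry": 0,"rz": 0,"gripper": 0.9}]}}

```text
time_s: 25.95
ee_pos: [593.8, 308.4, 132.7]
ee_rot: [-179.9, 0.0, 102.2]
force: [0.2, -0.2, -0.8]
gripper_width: 15.4
gripper_force: 20.0
```

```bash
python3 go.py 580.9 116.6 115 102.3
```

```text
t 25.95 rz -0.002 shift [-0.3693 -0.107   0.0354] tilt [-1.7991e+02  2.0000e-02] w 15.4
```

{"op": "send_rows", "data": {"motion": [{"tx": -0.03,"ty": -0.009,"tz": 0,"rx": 0,"ry": 0,"rz": 0,"gripper": 0.9},{"tx": -0.06,"ty": -0.017,"tz": 0,"rx": 0,"ry": 0,"rz": 0,"gripper": 0.9},{"tx": -0.08,"ty": -0.023,"tz": 0,"rx": 0,"ry": 0,"rz": 0,"gripper": 0.9},{"tx": -0.08,"ty": -0.023,"tz": 0,"rx": 0,"ry": 0,"rz": 0,"gripper": 0.9},{"tx": -0.07,"ty": -0.02,"tz": 0,"rx": 0,"ry": 0,"rz": 0,"gripper": 0.9},{"tx": -0.034,"ty": -0.01,"tz": 0.02,"rx": 0,"ry": 0,"rz": 0,"gripper": 0.9},{"tx": -0.015,"ty": -0.005,"tz": 0.016,"rx": 0,"ry": 0,"rz": 0,"gripper": 0.9},{"tx": 0,"ty": 0,"tz": 0,"rx": 0,"ry": 0,"rz": 0,"gripper": 0.9},{"tx": 0,"ty": 0,"tz": 0,"rx": 0,"ry": 0,"rz": 0,"gripper": 0.9},{"tx": 0,"ty": 0,"tz": 0,"rx": 0,"ry": 0,"rz": 0,"gripper": 0.9},{"tx": 0,"ty": 0,"tz": 0,"rx": 0,"ry": 0,"rz": 0,"gripper": 0.9}]}}

```text
time_s: 27.32
ee_pos: [581.5, 117.7, 115.7]
ee_rot: [180.0, -0.0, 102.3]
force: [-0.5, 0.1, -0.8]
gripper_width: 15.3
gripper_force: 20.0
```

```bash
python3 go.py 580.9 116.6 91 102.3
```

```text
t 27.325 rz -0.0 shift [-0.0019 -0.0017  0.0494] tilt [ 1.7996e+02 -1.0000e-02] w 15.3
```

{"op": "send_rows", "data": {"motion": [{"tx": -0.002,"ty": -0.001,"tz": 0.02,"rx": 0,"ry": 0,"rz": 0,"gripper": 0.9},{"tx": 0,"ty": 0,"tz": 0.016,"rx": 0,"ry": 0,"rz": 0,"gripper": 0.9},{"tx": 0,"ty": 0,"tz": 0.01,"rx": 0,"ry": 0,"rz": 0,"gripper": 0.9},{"tx": 0,"ty": 0,"tz": 0.004,"rx": 0,"ry": 0,"rz": 0,"gripper": 0.9},{"tx": 0,"ty": 0,"tz": 0,"rx": 0,"ry": 0,"rz": 0,"gripper": 0.9},{"tx": 0,"ty": 0,"tz": 0,"rx": 0,"ry": 0,"rz": 0,"gripper": 0.9},{"tx": 0,"ty": 0,"tz": 0,"rx": 0,"ry": 0,"rz": 0,"gripper": 0.3},{"tx": 0,"ty": 0,"tz": 0,"rx": 0,"ry": 0,"rz": 0,"gripper": 0.3},{"tx": 0,"ty": 0,"tz": 0,"rx": 0,"ry": 0,"rz": 0,"gripper": 0.3},{"tx": 0,"ty": 0,"tz": -0.03,"rx": 0,"ry": 0,"rz": 0,"gripper": 0.3},{"tx": 0,"ty": 0,"tz": -0.08,"rx": 0,"ry": 0,"rz": 0,"gripper": 0.3},{"tx": 0,"ty": 0,"tz": -0.08,"rx": 0,"ry": 0,"rz": 0,"gripper": 0.3}]}}

```text
time_s: 28.82
ee_pos: [581.2, 116.1, 187.5]
ee_rot: [180.0, -0.0, 102.2]
force: [1.2, -0.0, 0.2]
gripper_width: 32.2
gripper_force: 0.0
```

{"op": "send_rows", "data": {"motion": [{"tx": 0.08,"ty": -0.08,"tz": 0,"rx": 0,"ry": 0,"rz": 0,"gripper": 0.3},{"tx": 0.08,"ty": -0.08,"tz": 0,"rx": 0,"ry": 0,"rz": 0,"gripper": 0.3},{"tx": 0.08,"ty": -0.08,"tz": 0,"rx": 0,"ry": 0,"rz": 0,"gripper": 0.3},{"tx": 0.08,"ty": -0.08,"tz": 0,"rx": 0,"ry": 0,"rz": 0,"gripper": 0.3},{"tx": 0.04,"ty": -0.04,"tz": 0,"rx": 0,"ry": 0,"rz": 0,"gripper": 0.3},{"tx": 0,"ty": 0,"tz": 0,"rx": 0,"ry": 0,"rz": 0,"gripper": 0.3},{"tx": 0,"ty": 0,"tz": 0,"rx": 0,"ry": 0,"rz": 0,"gripper": 0.3},{"tx": 0,"ty": 0,"tz": 0,"rx": 0,"ry": 0,"rz": 0,"gripper": 0.3}]}}

```text
time_s: 29.82
ee_pos: [368.1, 253.4, 185.7]
ee_rot: [180.0, -0.0, 102.2]
force: [0.5, 0.4, 1.0]
gripper_width: 32.1
gripper_force: 0.0
```

Run:
```python
from m import *
T=cam("top");S=cam("scene")
k=4
a=cv2.resize(T[0][140:215,195:390],None,fx=k,fy=k,interpolation=cv2.INTER_CUBIC)
b=cv2.resize(S[0][185:260,165:360],None,fx=k,fy=k,interpolation=cv2.INTER_CUBIC)
for img,c,(u0,v0) in((a,T,(195,140)),(b,S,(165,185))):
    for p,r in (((580.9,117,87),27),((580.9,117,109),8),((624.9,-84.9,34),4),((602.9,16.1,52),4)):
        q=[proj(c,[p[0]+r*np.cos(t),p[1]+r*np.sin(t),p[2]]) for t in np.linspace(0,6.28,40)]
        cv2.polylines(img,[((np.array(q)+.5-[u0,v0])*k).astype(np.int32)],True,(255,0,0),1)
save("final.png",np.vstack([a,b]))
```

```text
(no output)
```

View pics/final.png

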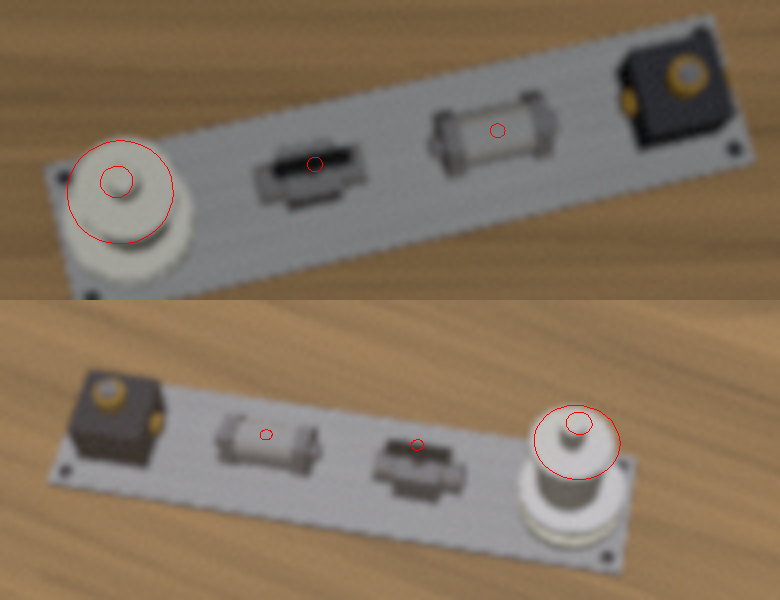

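The final picture shows the lid flat on the crucible with its knob up, matching the drawn circle within about 2 mm. Filter and valve sit on their marks and the arm is clear, so I'm handing in.

```bash
python3 -c "
from workcell import env
print(env.job_done())"
```

```text
the job is handed in; nothing more can be done
None
```

The job is handed in after about 30 s of robot time: filter and valve are on the plate's centre line, evenly spaced, and the crucible stands on the stage with its lid on top. The last camera check put everything within about 2 mm of its mark, but the hand-in call returned no verdict.

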